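# Reset the tripped creaser control box

### The job

The edge creaser's control box has tripped. With the fingertips, push the sliding dust shutter on its top all the way off the round well, press the sunken reset key in the round well fully down and let it come up again, then push the shutter back fully home over the round well. Do not press the key in the square well, do not pinch the shutter or lift anything, and leave the box and the tools around it where they stand.

Things in the scene. Friction and masses are not known exactly. Their poses are not given: they have to be found in the camera images.
- control_box: grey control box of an electric edge creaser, loose on the bench, about 2 kg (1.6 to 2.6 kg), 120 mm (its x) by 220 mm (its y) by 65 mm tall; origin at the centre of its underside, z up. Its flat top has two wells 40 mm deep: a round one, 49 mm across, centred at y = -42.5 mm, and a square one, 47 x 47 mm, centred at y = +42.5 mm (both at x = 0). Two low guide rails 6 mm high and 6 mm wide run along y at x = +-37 mm; the dust shutter slides between them.
- reset_key_top (a point): centre of the top face of the reset key, a black round key 30 mm across, sunken in the round well 22 mm below the top of the box (43 mm above the bench); the well's clear width is 49 mm
- reset_key (a joint): how far the reset key is pressed down, m: 0 up, 0.006 fully down; springs back; 1.2 N starts it and about 4 N takes it fully down
- square_key_top (a point): centre of the top face of the other key, a black 30 mm square key in the square well, also 22 mm below the top of the box; not to be pressed
- square_key (a joint): how far the square key is pressed down, m: 0 up, 0.006 fully down
- shutter_mid (a point): middle of the upper face of the aluminium dust shutter's plate, 3 mm above the top of the box (68 mm above the bench). The plate is 66 mm (x) by 64 mm (y), 3 mm thick, with an upright lip 4 mm thick along each of its two ends (at y = +-30 mm from this point), rising 14 mm above the plate; 56 mm is clear between the lips. It can be slid by a fingertip put between the lips, or pushed on a lip's outside
- shutter (a joint): position of the shutter along the box's +y, m: 0 fully over the round well, 0.085 the far stop, with the round well fully open (the shutter then covers the square well). Stays where it is left; about 1.5 N of friction; firm stops at both ends. It may start up to 25 mm ajar
- paint_jar: closed jar of edge paint, 44 mm wide, 60 mm tall, beside the control box; origin at the centre of its underside; a bystander
- thread_spool: wooden thread spool standing upright, 44 mm wide, 50 mm tall, beside the control box; origin at the centre of its underside; a bystander
- edge_slicker: dark wooden edge slicker, a rounded block 28 x 100 x 22 mm lying beside the control box; origin at the centre of its underside; a bystander
- snap_die: steel snap-setting punch standing upright, 26 mm wide, 68 mm tall, off the end of the control box; origin at the centre of its underside; a bystander
- mallet: mallet standing on its white head (56 mm wide, 85 mm tall), handle reaching 220 mm level along its own +y; origin at the centre of its underside (of the head); a bystander
- glass_bowl: empty glass bowl, 120 mm wide, 50 mm tall; origin at the centre of its underside; a bystander
- rivet_can: closed can of rivets, 60 mm wide, 70 mm tall; origin at the centre of its underside; a bystander

How it is judged (in metres and radians):
On the way, in this order (a step that is already met when the one before it is completed fails the run):
1. the shutter is pushed off the round well to within 10 mm of its far stop (value of joint shutter above 0.075 m), for 0.1 s.
2. the reset key is pressed at least 4.5 of its 6 mm while the shutter is open (value of joint reset_key above 0.0045 m and value of joint shutter above 0.07 m), for 0.1 s.
3. the reset key has come up again with the shutter still open (value of joint reset_key below 0.001 m and value of joint shutter above 0.05 m), for 0.1 s.
At the end, for the whole second after the job is handed in: the shutter is within 6 mm of fully home over the round well, both keys are up, the control box stands flat and at rest within 30 mm of where it was, and every bystander stands within 30 mm of where it was (value of joint shutter below 0.006 m and value of joint each of reset_key, square_key below 0.001 m and distance of each of control_box, paint_jar, thread_spool, edge_slicker, snap_die, mallet, glass_bowl, rivet_can from where it was at the start of the episode below 0.03 m and linear speed of control_box below 0.01 m/s and angle between control_box's own z axis and vertical below 0.05 rad and angle between each of paint_jar, thread_spool, edge_slicker, snap_die, mallet, glass_bowl, rivet_can's own z axis and vertical below 0.2 rad); the robot touches nothing.
It fails at once if the key in the square well is pressed (more than 2 mm) (value of joint square_key above 0.002 m).
It fails at once if the control box is lifted (8 mm), tipped or pushed more than 30 mm from its place (height (world z) of control_box above 0.008 m or angle between control_box's own z axis and vertical above 0.1 rad or distance of control_box from where it was at the start of the episode above 0.03 m).
It fails at once if the shutter is pinched: the fingers press on both of its end lips at once (contact force between the fingers and shutter_c1 above 1 N and contact force between the fingers and shutter_c2 above 1 N).
It fails at once if a bystander is knocked over, lifted or moved by more than 30 mm (distance of any of paint_jar, thread_spool, edge_slicker, snap_die, mallet, glass_bowl, rivet_can from where it was at the start of the episode above 0.03 m or angle between any of paint_jar, thread_spool, edge_slicker, snap_die, mallet, glass_bowl, rivet_can's own z axis and vertical above 0.35 rad or height (world z) of any of paint_jar, thread_spool, edge_slicker, snap_die, mallet, glass_bowl, rivet_can above 0.012 m).
It also fails if it takes over 58 s, if anything falls off the work surface, if the arm or the gripper's body presses on something with over 40 N, if the wrist force passes 120 N, or if a joint passes its speed limit or range.

### The arm

A 6-joint arm with a two-finger parallel gripper is mounted at the origin on the work surface. World frame = base frame: x ahead of the robot, y to its left, z up, the work surface at z = 0. Lengths are in mm, angles in rad, forces in N, time in s.
With the tool pointing down it reaches from about 350 to 975 mm from the base axis. Payload 7.1 kg.
Tool frame: the origin (TCP) lies between the finger pads; the fingertips stand 11 mm ahead of it and the grasp point (between the pads) lies 8 mm behind it; z points along the fingers, y is the line along which they close (so a half turn about z gives the same grasp; the last joint's range is limited). The gripper opens to 88 mm and grips with 3 to 60 N. Pads are 20 mm wide; open, the fingers measure 115 mm over their backs; the gripper's body (75 mm by 178 mm) begins 61 mm behind the grasp point.
Start: joints at [-1.31, 0.423, 1.63, -0, 1.089, -0.019], TCP at [172.621, -600.672, 233.675] pointing down, gripper open.
Joint ranges: [-3, 3], [-0.9, 2.11], [0.09, 2.58], [-1.31, 4.45], [0.11, 2.69], [-2.54, 2.54]. Speed limits (rad/s): [2.39, 2.39, 3.01, 3.14, 3.14, 3.14].

### API

Orientations are given as a 3x3 rotation matrix whose columns are the frame's x, y, z axes.
In Python, from cell import bot gives the robot as it stands. The module is installed in compiled form; this text tells all that it offers.
- The arm moves only by the shell command python3 -m jog 'ROWS'. ROWS is a JSON object of lists of equal length, an entry for each row: "jaw": the opening, from 0 (shut) to 1 (fully open); "xyz": the shift along the tool's x, y, z in m, a list of three; "turn": the turn about the tool's z in rad. A call has 1 to 8 rows; each row shifts and turns the commanded pose from where the row before left it, along the tool's axes as they then stand; what a row does not reach is not made up. A row lasts 1/12 s, in which the tool goes at most 41.7 mm and 7.16 degrees, less where a joint would pass 70% of its speed; a pose out of reach is approached as far as the arm can. A call with a gripper value outside its range is refused whole. The fingers move at their own pace and stop on an object; the grip force is fixed at half the most. Time passes only in rows, so rows that do not move let the fingers close. It gives the time, the measured TCP pose, the force, the opening and the grip force at its end, in the units of the state.
- bot.sense(): the state, without advancing time (a new reading comes with each control period).
- bot.grab_frame(name): name is "scene" or "top"; returns a dict with "frame" (420x560x3 uint8, red, green, blue), "depth" (420x560 float32, mm along the optical axis (not along the pixel's ray), 0 where there is no reading), "fx", "fy", "cx", "cy" (pixels), "eye" and "orientation" of the camera in the world. Camera axes: x right, y up, looking along -z (the intrinsics and any distortion apply to the point x, -y, -z); pixel columns grow to the right and rows downward; lengths in mm; the calibration is good to about 2 mm. A picture is of the moment at which its call begins.
- bot.finish_job(): hands the job in; it is judged then, once.
The state is a dict: "time_s": time; "joints": joint angles; "qvel": joint speeds; "joint_efforts": joint torques, N m; "position": TCP position; "tcp_rot": TCP orientation; "force": force on the tool from outside, world axes, zero at the start; "torque": the same for the moment, N m; "gripper_width": finger opening in mm; "grasp_force": force on a finger pad.
Only numpy, scipy, OpenCV 4.12 (cv2) and the standard library are available. Lean on these libraries where they do the work, as an engineer would, in place of code of your own. Each camera call takes 0.05 s, during which the arm holds its last target. There are 200 camera calls.

## Working session

There is one attempt and no reset: what is moved stays moved. The work goes in short steps, Python scripts to look and compute and a shell command to move; the robot and the scene stay as the last step left them, time stands still between calls to the robot, and variables do not carry over. Pictures are saved under pics/ and viewed, at most 10 in all, crops included, and the job is handed in when it is done.

```bash
mkdir -p pics; cat > h.py <<'E'
import numpy as np,cv2
from cell import bot
def grab(n):
    f=bot.grab_frame(n); np.savez(f'{n}.npz',**{k:np.array(v) for k,v in f.items()}); return f
def cloud(f):
    d=np.array(f['depth'],float); v,u=np.mgrid[:d.shape[0],:d.shape[1]]
    P=np.stack([(u-f['cx'])/f['fx']*d,-(v-f['cy'])/f['fy']*d,-d],-1)
    W=P@np.array(f['orientation']).T+np.array(f['eye']); W[d==0]=np.nan; return W
E
python3 - <<'E'
from h import *
np.set_printoptions(precision=3,suppress=True)
a=[]
for n in('top','scene'):
    f=grab(n); print(n,f['eye'],f['orientation'],f['fx'],f.keys()); a.append(f['frame'][...,::-1])
    cv2.imwrite(f'pics/{n}1.png',a[-1])
print(bot.sense())
E
```

```text
top [ 455.688   25.615 1200.948] [[-0.024  0.996 -0.081]
 [-0.999 -0.021  0.029]
 [ 0.028  0.082  0.996]] 442.84072740232824 dict_keys(['frame', 'depth', 'fx', 'fy', 'cx', 'cy', 'eye', 'orientation'])
scene [1000.389  563.237  630.936] [[-0.773 -0.377  0.509]
 [ 0.634 -0.477  0.609]
 [ 0.013  0.794  0.608]] 388.5662081721326 dict_keys(['frame', 'depth', 'fx', 'fy', 'cx', 'cy', 'eye', 'orientation'])
{'time_s': 0.1, 'joints': array([-1.31 ,  0.424,  1.631, -0.   ,  1.089, -0.019]), 'qvel': array([ 0.001, -0.001, -0.002,  0.001,  0.002,  0.001]), 'joint_efforts': array([ -0.002, -54.562, -27.432,   0.065,   0.019,  -0.   ]), 'position': array([ 172.501, -600.224,  232.974]), 'tcp_rot': array([[ 0.961,  0.276, -0.   ],
       [ 0.276, -0.961,  0.001],
       [ 0.   , -0.001, -1.   ]]), 'force': array([ 0.48 , -0.251, -0.226]), 'torque': array([ 0.006, -0.017,  0.046]), 'grasp_force': 0.0, 'gripper_width': 87.64207761797523}
```

View pics/top1.png

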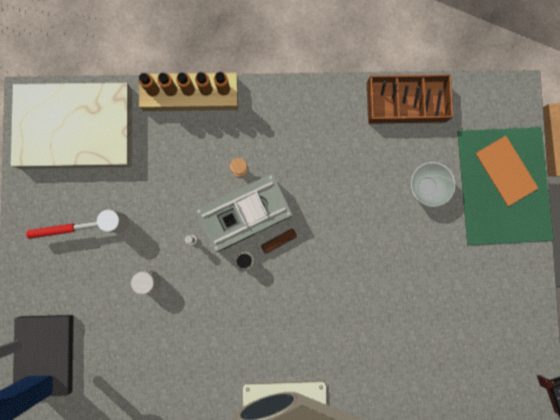

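View pics/scene1.png

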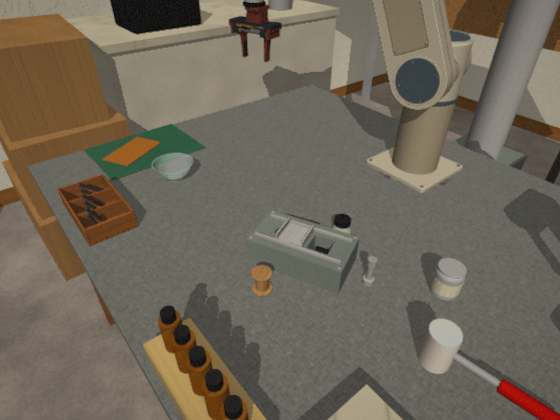

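The top view shows the box around (245,212). The square well is open at (229,220), and the shutter is at (252,208), over the round well and slightly ajar. The spool (239,166), slicker (279,241), jar (244,260) and punch (190,240) stand close by. Next I measure the box.

```bash
python3 - <<'E'
from h import *
np.set_printoptions(precision=1,suppress=True)
f=dict(np.load('top.npz')); W=cloud(f)
roi=np.zeros(W.shape[:2],bool); roi[170:255,190:297]=1
z=W[...,2]
m=roi&(z>57)&(z<88)
n,l,st,c=cv2.connectedComponentsWithStats(m.astype(np.uint8))
k=1+np.argmax(st[1:,4]); m=l==k
P=W[m]; r=cv2.minAreaRect(P[:,:2].astype(np.float32)); print(r,len(P))
for nm,a,b,c_,d in(('spool',150,182,225,252),('slick',225,255,258,300),('jar',250,272,232,256),('die',230,248,182,200)):
    q=W[a:b,c_:d].reshape(-1,3); q=q[q[:,2]>12]; print(nm,np.nanmedian(q,0),np.nanmin(q,0),np.nanmax(q,0))
bx=cv2.boxPoints(r); e=[bx[1]-bx[0],bx[2]-bx[1]]; e=max(e,key=np.linalg.norm); y=e/np.linalg.norm(e); y=y if y[1]>0 else -y
x=np.array([y[1],-y[0]]); o=np.array(r[0]); print('y axis',y,'yaw',np.degrees(np.arctan2(-y[0],y[1])))
L=np.stack([(P[:,:2]-o)@x,(P[:,:2]-o)@y],-1)
print('extents',np.percentile(L,[0.5,99.5],0))
h=P[:,2]
A=abs(L[:,0])<28
for s in range(-112,113,4):
    q=A&(abs(L[:,1]-s)<2); print(s,q.sum(),np.round(np.percentile(h[q],[10,50,90]),0) if q.sum() else '',end=' | ')
im=cv2.resize(f['frame'][165:265,185:305,::-1],None,fx=6,fy=6,interpolation=cv2.INTER_CUBIC); cv2.imwrite('pics/crop1.png',im)
E
```

```text
((556.6260375976562, 94.52326202392578), (121.89305877685547, 220.33987426757812), 24.591886520385742) 3609
spool [681.3 107.8  49.6] [659.9  86.9  44. ] [703.3 129.   55.4]
slick [485.7  12.   21.8] [451.8 -41.9  13. ] [523.3  59.2  70.6]
jar [433.3  93.4  59.3] [411.1  74.   17.1] [453.4 116.3  65.9]
die [490.6 231.6  66.2] [480.3 224.8  12.1] [501.8 244.2  73.2]
y axis [-0.4  0.9] yaw 24.591885
extents [[ -59.2 -109.1]
 [  60.2  109.1]]
-112 0  | -108 29 [62. 65. 68.] | -104 38 [63. 65. 67.] | -100 30 [62. 65. 67.] | -96 36 [63. 65. 68.] | -92 31 [64. 66. 67.] | -88 35 [61. 64. 67.] | -84 34 [63. 66. 68.] | -80 33 [63. 64. 68.] | -76 33 [63. 65. 67.] | -72 31 [63. 65. 68.] | -68 37 [62. 65. 68.] | -64 20 [63. 64. 66.] | -60 14 [62. 64. 67.] | -56 9 [62. 64. 68.] | -52 24 [70. 81. 83.] | -48 39 [66. 71. 82.] | -44 36 [65. 68. 69.] | -40 32 [66. 68. 70.] | -36 36 [65. 68. 71.] | -32 33 [65. 68. 72.] | -28 35 [66. 68. 70.] | -24 34 [65. 68. 70.] | -20 34 [66. 68. 71.] | -16 34 [66. 68. 71.] | -12 33 [66. 68. 70.] | -8 32 [65. 67. 71.] | -4 34 [65. 67. 70.] | 0 33 [65. 67. 70.] | 4 33 [65. 68. 70.] | 8 39 [67. 79. 83.] | 12 29 [63. 66. 82.] | 16 35 [62. 65. 68.] | 20 12 [61. 65. 68.] | 24 6 [64. 65. 67.] | 28 6 [62. 64. 67.] | 32 5 [62. 65. 66.] | 36 7 [63. 64. 68.] | 40 6 [62. 64. 65.] | 44 6 [61. 64. 66.] | 48 5 [64. 65. 67.] | 52 7 [63. 66. 68.] | 56 6 [62. 64. 65.] | 60 7 [62. 65. 67.] | 64 9 [62. 64. 66.] | 68 36 [61. 65. 68.] | 72 32 [62. 65. 67.] | 76 36 [62. 65. 67.] | 80 33 [63. 65. 67.] | 84 35 [62. 64. 67.] | 88 34 [63. 66. 68.] | 92 34 [62. 65. 68.] | 96 33 [63. 65. 67.] | 100 35 [62. 65. 67.] | 104 34 [62. 65. 68.] | 108 33 [62. 65. 68.] | 112 1 [63. 63. 63.] |
```

View pics/crop1.png

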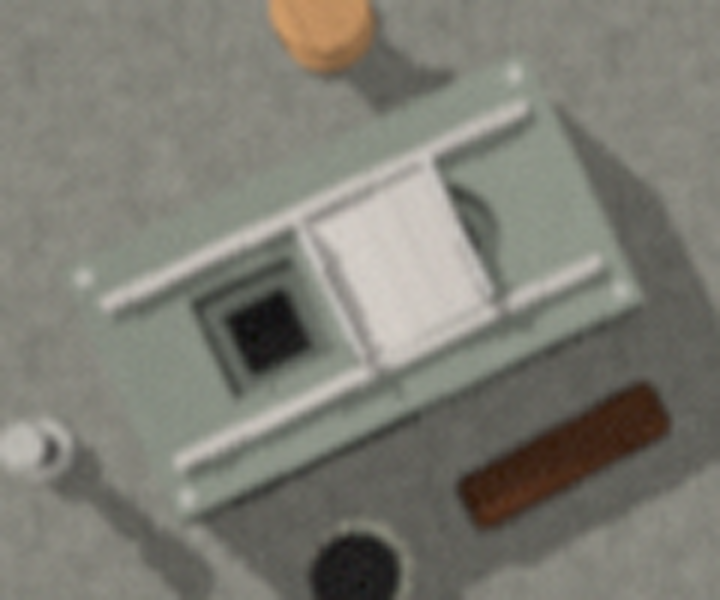

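The box centre is (556.6, 94.5) with a yaw of 24.6°. Its extents (120×219 mm), top height (65) and lip height (82) all match the given sizes. The lips are at y −51 and +9, so the shutter is about 21 mm ajar. I'll turn so tool x = box x and tool y = −box y, then travel over the shutter with the jaw shut.

```bash
cat > s.py <<'E'
from h import *
s=bot.sense(); a=np.radians(24.6); X=np.array([np.cos(a),np.sin(a)]); Y=np.array([-X[1],X[0]])
p=s['position']; d=p[:2]-[556.6,94.5]; R=s['tcp_rot']
print('t %.2f box x %.1f y %.1f tipz %.1f yaw %.1f force x %.1f y %.1f z %.1f w %.1f'%(s['time_s'],d@X,d@Y,p[2]-11,np.degrees(np.arctan2(R[1,0],R[0,0])),s['force'][:2]@X,s['force'][:2]@Y,s['force'][2],s['gripper_width']))
E
python3 -m jog '{"jaw":[0,0,0,0,0,0,0,0],"xyz":[[0,0,0],[0,0,0],[0.032,-0.0225,0],[0.032,-0.0225,0],[0.032,-0.0225,0],[0.032,-0.0225,0],[0.032,-0.0225,0],[0.032,-0.0225,0]],"turn":[-0.075,-0.075,0,0,0,0,0,0]}'
python3 s.py
python3 -m jog '{"jaw":[0,0,0,0,0,0,0,0],"xyz":[[0.032,-0.0225,0],[0.032,-0.0225,0],[0.032,-0.0225,0],[0.032,-0.0225,0],[0.032,-0.0225,0],[0.032,-0.0225,0],[0.032,-0.0225,0],[0.032,-0.0225,0]],"turn":[0,0,0,0,0,0,0,0]}'
python3 s.py
```

```text
time_s: 0.77
position: [291.2, -396.1, 233.4]
tcp_rot: [[0.909, 0.416, -0.0], [0.416, -0.909, 0.0], [-0.0, -0.001, -1.0]]
force: [1.4, 0.5, 0.1]
gripper_width: 37.9
grasp_force: 0.0
t 0.77 box x -445.5 y -335.6 tipz 222.4 yaw 24.6 force x 1.5 y -0.2 z 0.1 w 37.9
time_s: 1.43
position: [449.0, -125.7, 233.6]
tcp_rot: [[0.909, 0.417, -0.0], [0.417, -0.909, 0.0], [-0.0, -0.0, -1.0]]
force: [0.4, -0.8, 0.6]
gripper_width: 0.4
grasp_force: 0.0
t 1.43 box x -189.5 y -155.5 tipz 222.6 yaw 24.6 force x -0.0 y -0.9 z 0.6 w 0.4
```

```bash

python3 -m jog '{"jaw":[0,0,0,0,0,0,0,0],"xyz":[[0.0315,-0.0224,0],[0.0315,-0.0224,0],[0.0315,-0.0224,0],[0.0315,-0.0224,0],[0.0315,-0.0224,0],[0.0315,-0.0224,0],[0,0,0.035],[0,0,0.035]],"turn":[0,0,0,0,0,0,0,0]}'
python3 -m jog '{"jaw":[0,0,0],"xyz":[[0,0,0.03],[0,0,0],[0,0,0]],"turn":[0,0,0]}'
python3 s.py; python3 - <<'E'
from h import *
o=[]
for n,r in (('top',(165,265,185,305)),('scene',(190,290,230,370))):
    f=grab(n); a,b,c,d=r; o.append(cv2.resize(f['frame'][a:b,c:d,::-1],(400,400),interpolation=cv2.INTER_CUBIC))
cv2.imwrite('pics/c2.png',np.hstack(o))
E
```

```text
time_s: 2.1
position: [567.0, 75.7, 164.4]
tcp_rot: [[0.908, 0.42, 0.006], [0.42, -0.908, 0.001], [0.005, 0.002, -1.0]]
force: [0.2, -0.9, -0.5]
gripper_width: 0.5
grasp_force: 0.0
time_s: 2.35
position: [563.2, 73.2, 132.4]
tcp_rot: [[0.909, 0.417, -0.004], [0.417, -0.909, -0.0], [-0.004, -0.001, -1.0]]
force: [-0.5, 0.6, 0.4]
gripper_width: 0.6
grasp_force: 0.0
t 2.35 box x -2.9 y -22.1 tipz 121.4 yaw 24.6 force x -0.2 y 0.8 z 0.4 w 0.6
```

View pics/c2.png

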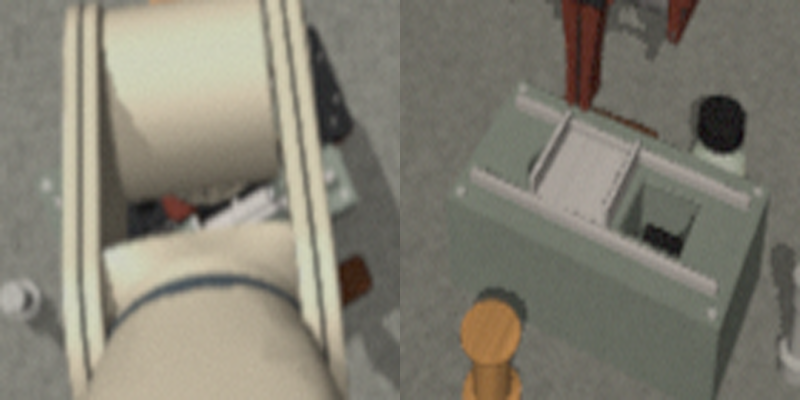

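The right half (scene camera) shows a red fingertip above the shutter at about (585,100), and more red at (680,25). I'll check where the red parts are in 3D.

```bash
python3 - <<'E'
from h import *
f=dict(np.load('scene.npz')); W=cloud(f)
a=np.radians(24.6); X=np.array([np.cos(a),np.sin(a)]); Y=np.array([-X[1],X[0]])
I=f['frame'].astype(int); m=(I[...,0]>1.7*I[...,1])&(I[...,0]>50); m[:,:230]=0; m[:,370:]=0; m[240:]=0
D=W[...,:2]-[556.6,94.5]; x=D@X; y=D@Y; z=W[...,2]
for lo in range(110,240,15):
    q=m&(z>lo)&(z<lo+15)
    if q.sum(): print(lo,q.sum(),np.round(np.percentile(x[q],[2,98])),np.round(np.percentile(y[q],[2,25,75,98])))
cv2.imwrite('pics/s3.png',cv2.resize(f['frame'][50:250,220:400,::-1],(540,600),interpolation=cv2.INTER_CUBIC))
E
```

```text
125 36 [-0. 12.] [-28. -24. -13. -11.]
140 55 [-3. 12.] [-28. -23. -12. -10.]
155 58 [-1. 12.] [-31. -23. -11.  -9.]
170 69 [ 1. 12.] [-32. -26. -13.  -7.]
185 31 [ 9. 12.] [-33. -28. -12.  -7.]
200 34 [-18.  33.] [-99. -94.  60.  60.]
215 73 [ 6. 33.] [-99. -94.  58.  66.]
230 45 [24. 33.] [-105.  -98.   61.   66.]
```

View pics/s3.png

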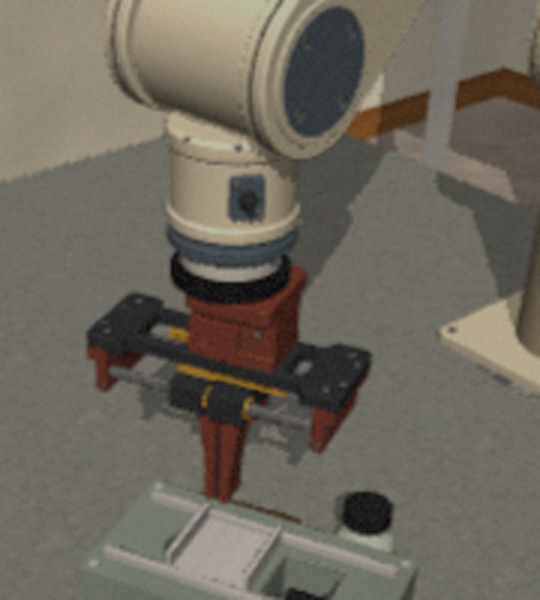

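The fingers are closed into one central tip, as intended, and the red parts to the side are the gripper body. Next I lower between the lips.

```bash

python3 -m jog '{"jaw":[0,0,0,0,0],"xyz":[[0.003,0,0.02],[0,0,0.018],[0,0,0.01],[0,0,0],[0,0,0]],"turn":[0,0,0,0,0]}' >/dev/null; python3 s.py
python3 -m jog '{"jaw":[0,0,0,0,0,0],"xyz":[[0,-0.008,0],[0,-0.008,0],[0,-0.008,0],[0,-0.008,0],[0,-0.008,0],[0,0,0]],"turn":[0,0,0,0,0,0]}' >/dev/null; python3 s.py
```

```text
t 2.87 box x 1.8 y -22.9 tipz 75.7 yaw 24.6 force x 1.7 y 0.3 z 1.2 w 0.2
t 3.37 box x 1.3 y 19.1 tipz 75.0 yaw 24.7 force x 0.1 y 0.2 z -0.3 w 0.6
```

```bash

python3 -m jog '{"jaw":[0,0,0,0,0,0],"xyz":[[0,-0.008,0.0005],[0,-0.008,0.0005],[0,-0.008,0.0005],[0,-0.006,0],[0,-0.004,0],[0,0,0]],"turn":[0,0,0,0,0,0]}' >/dev/null; python3 s.py
python3 - <<'E'
from h import *
o=[]
f=grab('scene'); a,b,c,d=(170,290,230,370); cv2.imwrite('pics/c4.png',cv2.resize(f['frame'][a:b,c:d,::-1],(700,600),interpolation=cv2.INTER_CUBIC))
E
```

```text
t 3.87 box x 1.1 y 52.5 tipz 73.0 yaw 24.7 force x -0.2 y 0.3 z -0.6 w 0.8
```

View pics/c4.png

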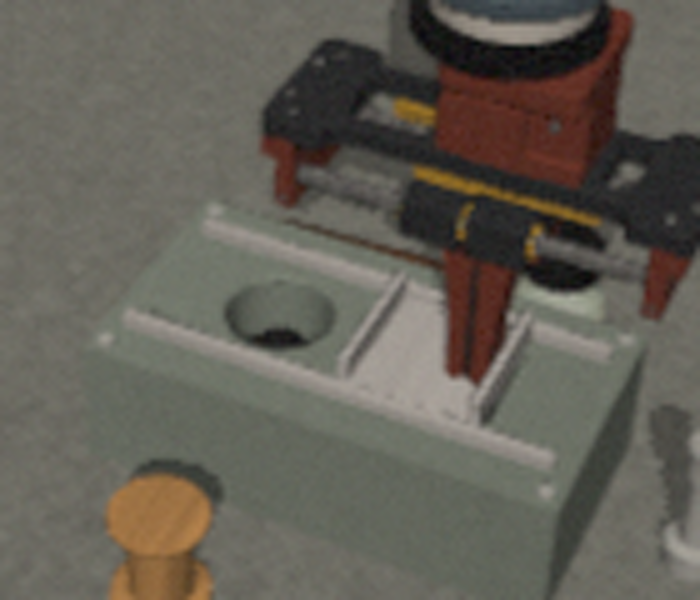

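The round well is clear at (280,312), and the finger is against the far lip at (495,370). I'll push on in small steps until I feel the stop.

```bash
for i in 1; do
python3 -m jog '{"jaw":[0,0,0],"xyz":[[0,-0.003,0],[0,-0.002,0],[0,0,0]],"turn":[0,0,0]}' >/dev/null; python3 s.py
done
python3 - <<'E'
from h import *
f=grab('scene'); W=cloud(f); a=np.radians(24.6); X=np.array([np.cos(a),np.sin(a)]); Y=np.array([-X[1],X[0]])
D=W[...,:2]-[556.6,94.5]; x=D@X; y=D@Y; z=W[...,2]
q=(abs(x)<30)&(z>75)&(z<81)&(y<35)&(y>-70); print('near lip',q.sum(),np.percentile(y[q],[5,50,95]))
q=(abs(x)<30)&(z>75)&(z<81)&(y>62)&(y<100); print('far lip',q.sum(),np.percentile(y[q],[5,50,95]))
q=(z>61)&(z<69)&(y>-130)&(y<130)&(abs(x)<75); print('box',np.percentile(x[q],[1,99]),np.percentile(y[q],[1,99]))
E
```

```text
t 4.17 box x 1.0 y 56.6 tipz 73.0 yaw 24.6 force x -0.4 y 0.3 z 0.3 w 0.6
near lip 24 [ 9.43422987 11.71179037 12.37831986]
far lip 27 [63.38249627 71.61206299 72.26789079]
box [-59.09987357  60.18384665] [-104.53296098  113.02609663]
```

```bash

python3 -m jog '{"jaw":[0,0],"xyz":[[0,-0.002,0],[0,0,0]],"turn":[0,0]}' >/dev/null; python3 s.py
python3 -m jog '{"jaw":[0,0],"xyz":[[0,-0.002,0],[0,0,0]],"turn":[0,0]}' >/dev/null; python3 s.py
python3 - <<'E'
from h import *
f=grab('scene'); W=cloud(f); a=np.radians(24.6); X=np.array([np.cos(a),np.sin(a)]); Y=np.array([-X[1],X[0]])
D=W[...,:2]-[556.6,94.5]; x=D@X; y=D@Y; z=W[...,2]
q=(abs(x)<30)&(z>75)&(z<81)&(y<35)&(y>-70); print('near lip',q.sum(),np.percentile(y[q],[5,50,95]))
q=(abs(x)<30)&(z>75)&(z<81)&(y>62)&(y<100); print('far lip',q.sum(),np.percentile(y[q],[5,50,95]))
q=(z>63)&(z<67)&(y>-130)&(y<130)&(abs(x)>45)&(abs(x)<58); print('box',np.percentile(y[q],[.5,99.5]))
E
```

```text
t 4.38 box x 1.1 y 58.5 tipz 73.1 yaw 24.6 force x 0.1 y 0.4 z -0.6 w 0.5
t 4.55 box x 1.1 y 60.6 tipz 73.1 yaw 24.6 force x -0.3 y -0.4 z -0.3 w 0.6
near lip 26 [12.15680941 15.75146807 16.59448764]
far lip 32 [63.14140733 75.55680827 76.21539392]
box [-105.09381378  113.10157353]
```

The shutter is about at the stop (s≈82–84). Now I back off, lift, and move over the round well.

```bash

python3 -m jog '{"jaw":[0,0,0,0,0,0,0,0],"xyz":[[0,0.005,-0.004],[0,0,-0.022],[0,0.03,-0.004],[0,0.03,0],[-0.001,0.03,0],[0,0.008,0],[0,0,0],[0,0,0]],"turn":[0,0,0,0,0,0,0,0]}' >/dev/null; python3 s.py
python3 - <<'E'
from h import *
f=grab('scene'); W=cloud(f); a=np.radians(24.6); X=np.array([np.cos(a),np.sin(a)]); Y=np.array([-X[1],X[0]])
D=W[...,:2]-[556.6,94.5]; x=D@X; y=D@Y; z=W[...,2]
q=(abs(x)<30)&(z>75)&(z<81)&(y<35)&(y>-5); print('near lip',q.sum(),np.percentile(y[q],[5,50,95]))
q=(abs(x)<30)&(z>65)&(z<71)&(y>22)&(y<65); print('plate z',np.median(z[q]))
a,b,c,d=(170,290,230,370); cv2.imwrite('pics/c5.png',cv2.resize(f['frame'][a:b,c:d,::-1],(700,600),interpolation=cv2.INTER_CUBIC))
E
```

```text
t 5.27 box x 0.0 y -42.5 tipz 103.2 yaw 24.5 force x 0.5 y -0.4 z -0.7 w 0.3
near lip 29 [12.34673498 15.68732138 16.39155422]
plate z 67.8815874690215
```

View pics/c5.png

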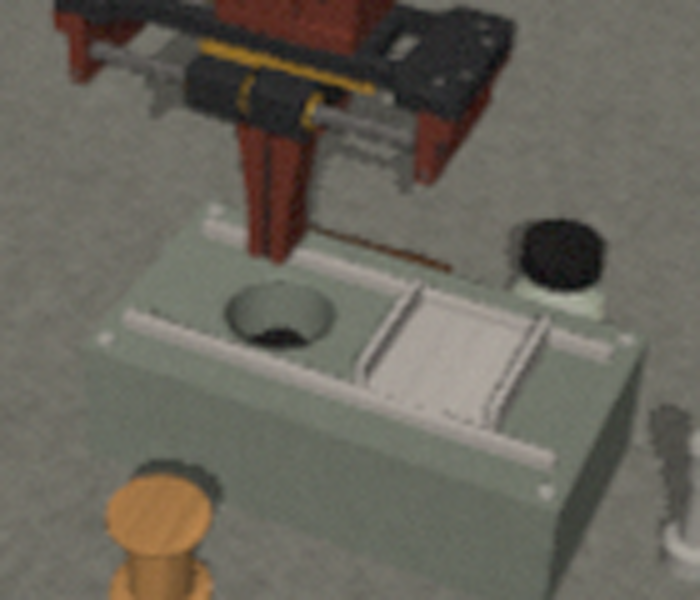

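The tip (278,258) is in line with the open round well (280,315), and the shutter is at its far end with its plate at z 68. Going down.

```bash

python3 -m jog '{"jaw":[0,0,0,0,0,0],"xyz":[[0,0,0.02],[0,0,0.015],[0,0,0.012],[0,0,0.01],[0,0,0],[0,0,0]],"turn":[0,0,0,0,0,0]}' >/dev/null; python3 s.py
python3 -m jog '{"jaw":[0,0,0,0,0],"xyz":[[0,0,0.003],[0,0,0.002],[0,0,0.002],[0,0,0],[0,0,0]],"turn":[0,0,0,0,0]}' >/dev/null; python3 s.py
```

```text
t 5.82 box x 0.1 y -41.9 tipz 45.7 yaw 24.7 force x 0.6 y -0.7 z 0.7 w 0.4
t 6.23 box x 1.0 y -42.7 tipz 39.7 yaw 24.6 force x 2.7 y 1.4 z 3.0 w 0.7
```

```bash

python3 -m jog '{"jaw":[0,0,0,0],"xyz":[[0,0,0.0015],[0,0,0.001],[0,0,0],[0,0,0]],"turn":[0,0,0,0]}' >/dev/null; python3 s.py
python3 -m jog '{"jaw":[0,0,0],"xyz":[[0,0,0.001],[0,0,0],[0,0,0]],"turn":[0,0,0]}' >/dev/null; python3 s.py
```

```text
t 6.57 box x 0.9 y -42.7 tipz 37.3 yaw 24.6 force x 0.9 y 2.2 z 7.2 w 0.1
t 6.82 box x 1.0 y -42.7 tipz 37.1 yaw 24.6 force x -0.2 y 3.1 z 15.4 w 0.5
```

Force is 15 N at tip z 37, so the key is at the bottom. Now lift out and go over between the lips.

```bash

python3 -m jog '{"jaw":[0,0,0,0,0,0],"xyz":[[-0.001,0,-0.006],[0,0,-0.02],[0,0,-0.02],[0,0,-0.02],[0,0,0],[0,0,0]],"turn":[0,0,0,0,0,0]}' >/dev/null; python3 s.py
python3 -m jog '{"jaw":[0,0,0,0,0,0,0],"xyz":[[0,-0.02,0],[0,-0.025,0],[0,-0.025,0],[0,-0.012,0],[0,0,0],[0,0,0],[0,0,0]],"turn":[0,0,0,0,0,0,0]}' >/dev/null; python3 s.py
```

```text
t 7.32 box x -0.6 y -42.9 tipz 102.2 yaw 24.6 force x -0.7 y -0.4 z 0.3 w 0.0
t 7.90 box x -0.8 y 38.7 tipz 101.2 yaw 24.6 force x 0.8 y -0.0 z 1.2 w 0.2
```

Descend to tip 73 between the lips, then push towards −y (about 99 mm to y≈−60).

```bash

python3 -m jog '{"jaw":[0,0,0,0,0],"xyz":[[0,0,0.014],[0,0,0.01],[0,0,0.004],[0,0,0],[0,0,0]],"turn":[0,0,0,0,0]}' >/dev/null; python3 s.py
python3 -m jog '{"jaw":[0,0,0,0,0,0,0,0],"xyz":[[0,0.008,0],[0,0.008,0],[0,0.008,0],[0,0.008,0],[0,0.008,0],[0,0.008,0],[0,0.008,0],[0,0.008,0]],"turn":[0,0,0,0,0,0,0,0]}' >/dev/null; python3 s.py
python3 -m jog '{"jaw":[0,0,0,0,0,0,0],"xyz":[[0,0.008,0],[0,0.008,0],[0,0.008,0],[0,0.004,0],[0,0.003,0],[0,0,0],[0,0,0]],"turn":[0,0,0,0,0,0,0]}' >/dev/null; python3 s.py
```

```text
t 8.32 box x -1.0 y 39.0 tipz 73.3 yaw 24.6 force x 0.5 y 0.2 z -0.5 w 0.2
t 8.98 box x -0.6 y -25.5 tipz 73.8 yaw 24.6 force x 0.5 y 2.5 z 1.7 w 0.4
t 9.57 box x -0.9 y -55.7 tipz 73.5 yaw 24.6 force x -0.4 y -0.5 z -0.8 w 0.4
```

```bash

python3 -m jog '{"jaw":[0,0,0],"xyz":[[0,0.002,0],[0,0.001,0],[0,0,0]],"turn":[0,0,0]}' >/dev/null; python3 s.py
python3 -m jog '{"jaw":[0,0,0],"xyz":[[0,0.002,0],[0,0,0],[0,0,0]],"turn":[0,0,0]}' >/dev/null; python3 s.py
python3 -m jog '{"jaw":[0,0,0],"xyz":[[0,0.0015,0],[0,0,0],[0,0,0]],"turn":[0,0,0]}' >/dev/null; python3 s.py
```

```text
t 9.82 box x -0.9 y -58.4 tipz 73.5 yaw 24.6 force x -0.4 y 0.8 z -1.0 w 0.4
t 10.07 box x -1.0 y -60.0 tipz 73.5 yaw 24.6 force x 0.1 y 5.9 z -0.5 w 0.5
t 10.32 box x -1.0 y -60.6 tipz 73.5 yaw 24.6 force x 0.2 y 9.2 z 0.7 w 0.4
```

Steady 6–9 N with little motion means the stop is reached. Back off, lift clear and check.

```bash

python3 -m jog '{"jaw":[0,0,0,0,0,0,0,0],"xyz":[[0,-0.006,0],[0,0,-0.02],[0,0,-0.035],[0,0,-0.035],[-0.02,0.035,0],[-0.02,0.035,0],[-0.02,0.035,0],[0,0,0]],"turn":[0,0,0,0,0,0,0,0]}' >/dev/null
python3 -m jog '{"jaw":[0,0,0,0,0],"xyz":[[-0.02,0.035,0],[-0.02,0.035,0],[-0.02,0.035,0],[0,0,0],[0,0,0]],"turn":[0,0,0,0,0]}' >/dev/null; python3 s.py
python3 - <<'E'
from h import *
f=grab('scene'); W=cloud(f); a=np.radians(24.6); X=np.array([np.cos(a),np.sin(a)]); Y=np.array([-X[1],X[0]])
D=W[...,:2]-[556.6,94.5]; x=D@X; y=D@Y; z=W[...,2]
for lo,hi in((-90,-50),(-35,10)):
    q=(abs(x)<30)&(z>75)&(z<81)&(y>lo)&(y<hi); print('lip',q.sum(),np.percentile(y[q],[5,50,95]))
q=(z>63)&(z<67)&(y>-130)&(y<130)&(abs(x)>45)&(abs(x)<58); print('box',np.percentile(y[q],[.5,99.5]))
t=grab('top')['frame'][165:265,185:305,::-1]
cv2.imwrite('pics/c6.png',np.hstack([cv2.resize(i,(400,400),interpolation=cv2.INTER_CUBIC) for i in (t,f['frame'][190:290,230:370,::-1])]))
E
```

```text
t 11.40 box x -121.4 y -267.8 tipz 163.7 yaw 24.4 force x -0.4 y -0.9 z -0.2 w 0.2
lip 33 [-70.98923516 -67.66242819 -66.7058211 ]
lip 34 [-10.91581786  -7.66400112  -6.87227127]
box [-105.30068795  112.59322542]
```

View pics/c6.png

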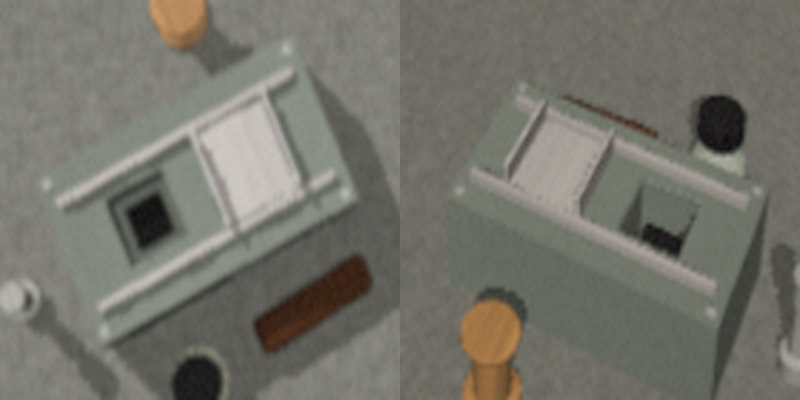

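Both views show the shutter fully over the round well: top (245,165), scene (560,160). The lips moved 83.4 mm back from the open position, and the box and bystanders haven't moved. Handing in.

```bash
python3 -c "
from cell import bot
print(bot.finish_job())"
```

```text
the job is handed in; nothing more can be done
None
```

I opened the shutter to about its far stop, pressed the reset key to the bottom and let it up, then pushed the shutter fully home; the job is handed in, but no verdict came back.

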